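Load glazed tiles on the indexing drying slide with a lifter

TASK

Pull up the sprung knob of the indexing slide, move its carriage exactly one notch towards the orange end and let the pin drop fully home; then, with the lifter slid between the bars underneath, carry every freshly glazed tile on the wooden rack to the carriage nest that has the tab of its colour, laying it square and centred, never touching a tile with the gripper and never tipping one. When all tiles are in, stand the lifter back on its cork mat and, in the same way, index the loaded carriage exactly one more notch towards the orange end with the pin fully home and the tiles still in their nests. Do not disturb the other things on the table.

Things in the scene. Friction and masses are not known exactly. Their poses are not given: they have to be found in the camera images.
- slide: fixed aluminium base of the indexing slide, 100 mm (x) by 376 mm (y), left or right of the robot, yaw up to 0.1 rad; origin at the centre of its underside. The carriage runs along its +y, to the orange end cap (y = 184 mm); grey cap at -y. Behind (+x) are a dark notch bar (x = 66 mm) and an air bar with brass nozzles (x = 103 to 128 mm, 43 mm high, y -110 to 150 mm). The front (-x) is open
- carriage (a joint): travel of the white carriage along the slide's +y, m. Notches: 0 (start), 0.04 (loading), 0.08 (drying), 0.12. Friction 1.2 N; pin play 1.5 mm. Its deck (top 26 mm above the table) has three nests of two bars: 14 mm high (tops at 40 mm), 66 mm long along x, 8 mm wide, inner faces 40 mm apart; a green, teal or red tab lies flat in front of each
- plunger (a joint): how far the index plunger is pulled up, m: 0 = pin home in a notch; 0.011 = resting on the notch bar between notches (the carriage slides freely and the pin drops in at the next notch); 0.018 = end stop. Spring 4 N at 0, 0.35 N more per mm; pulled 0.014 or more it frees the carriage
- knob (a point): middle of the black plunger knob: upright cylinder, 26 mm diameter, 24 mm high (12 mm above and below this point), yellow dot on top, 14 mm of free neck beneath; this point is 70 mm above the table with the pin home. It rides on the carriage, 66 mm along +x behind the line of nests; grip it from above
- nest_green (a point): centre of the carriage nest with the green tab, at the top of its bars where the tile's underside rests; axes as the slide's. Nests are 75 mm apart along the slide's y, green nearest the orange end
- nest_teal (a point): the same for the middle nest, teal tab
- nest_red (a point): the same for the third nest, red tab
- rack: fixed wooden drying rack, 90 mm (x) by 250 mm (y), on the other side of the robot than the slide, yaw up to 0.1 rad; origin at the centre of its underside. Board 10 mm thick; three places 75 mm apart along y, each two aluminium bars: 14 mm high (tops 24 mm above the table), 66 mm long along x, inner faces 40 mm apart. Its front (-x) is open
- tile_green: flat ceramic tile 60 by 60 by 8 mm, about 55 g, green glazed top, origin at the centre of its underside. It starts flat on one place of the rack (any of the three), its axes within 0.06 rad of the rack's. May be absent
- tile_teal: the same, teal glaze. May be absent
- tile_red: the same, red-brown glaze. May be absent
- lifter: steel lifter with an upright dark wooden grip, 160 g, standing by itself on the mat. Origin under the grip's centre. Grip 24 mm (x) by 16 mm (y), from 4 to 92 mm height. Blade 28 mm wide, 3 mm thick, at its underside, to 100 mm along its +x (20 mm behind). Foot plate 44 (x) by 52 (y) by 4 mm round the origin. A tile carried centrally is 70 mm ahead of the origin
- mat: fixed cork mat, 100 mm (x) by 160 mm (y), 3 mm thick, origin at the centre of its underside; the lifter's home. The lifter's origin must end over the mat, within 50 mm in x and 80 mm in y of its centre
- cup: loose teal cup, 66 mm across, 75 mm high; not to be disturbed
- jar: loose green glass jar, 64 mm across, 85 mm high; not to be disturbed
- bowl: loose white bowl, 100 mm across, 45 mm high; not to be disturbed
- pebble: loose grey pebble, 34 mm across, 14 mm high; not to be disturbed
- phone: loose black phone, 75 by 155 by 9 mm; not to be disturbed
- brush: loose brush, 180 mm long, lying; not to be disturbed
- vase: loose green vase, 80 mm across, 115 mm high; not to be disturbed
Things that resemble listed ones, but are neither listed nor needed, are in the scene too. Leave any yellow look-alike of the lifter alone.

How it is judged:
By the outcome, as a careful person would: the job done as asked, in the order asked, and still so for the second after the job is handed in, with the robot touching nothing.
Of tile_green, tile_teal, tile_red only 2 to 3 are there at a start; the rules pass over those that are not, and their reading is None.
At some moment in a run one of lifter may be knocked a few centimetres aside while the robot is not near it.
It also fails if it takes over 210 s, if anything falls off the work surface, if the arm or the gripper's body presses on something with over 40 N, if the wrist force passes 120 N, or if a joint passes its speed limit or range.

ROBOT

A 7-joint arm with a two-finger parallel gripper is mounted at the origin on the work surface. World frame = base frame: x ahead of the robot, y to its left, z up, the work surface at z = 0. Lengths are in m, angles in rad, forces in N, time in s.
With the tool pointing down it reaches from about 0.35 to 0.9 m from the base axis. Payload 19.9 kg.
Tool frame: the origin (TCP) lies between the finger pads; the fingertips stand 19 mm ahead of it and the grasp point (between the pads) is the TCP; z points along the fingers, y is the line along which they close (so a half turn about z gives the same grasp; the last joint's range is limited). The gripper opens to 94 mm and grips with 3 to 60 N. Pads are 16 mm wide; open, the fingers measure 119 mm over their backs; the gripper's body (75 mm by 177 mm) begins 78 mm behind the grasp point.
Start: joints at [-1.385, 0.417, -0.01, 1.614, 0.005, 1.111, -0.053], TCP at [0.141, 0.609, 0.224] pointing down, gripper open.
Joint ranges: [-2.81, 2.81], [-0.39, 2.02], [-1.27, 1.25], [0.06, 2.57], [-1.19, 4.33], [0.19, 2], [-2.82, 2.82]. Speed limits (rad/s): [1.89, 1.89, 2.39, 2.39, 3.01, 3.01, 3.01].

INTERFACE

Orientations are given as a 3x3 rotation matrix whose columns are the frame's x, y, z axes.
In Python, from rig import robot gives the robot as it stands. Calls block until the motion is done:
- robot.move_ptp(position, orientation): joint-space move of the TCP to a pose.
- robot.move_linear(position, velocity=0.15, frame=None, threshold=None): straight line of the TCP; frame=None keeps the orientation; velocity is the mean speed in m/s. With threshold (N) it stops when the force on the tool has changed by that much, and returns True; else False.
- robot.goto_joints(angles): joint-space move.
- robot.gripper_to(opening): finger opening in m; the grip force is fixed at half the most; returns when the fingers have stopped.
- robot.pause(seconds).
- robot.ik(position, orientation): joint angles nearest the present ones, or None.
- robot.get_state(): the state.
- robot.grab_frame(name): name is "scene" or "top"; returns the picture (480x640x3 uint8, red, green, blue); there is no depth.
- robot.camera_info(name): a dict with "fx", "fy", "cx", "cy" (pixels), "rvec" (rotation vector, rad) and "tvec" (3), from world to camera coordinates, as OpenCV has them. Camera axes: x right, y down, z forward; pixel columns grow to the right and rows downward; lengths in m; the calibration is good to about 2 mm. A picture is of the moment at which its call begins. camera_info takes no time and is no camera call.
A pose or a line that the arm cannot do raises robot.PlanningError and nothing moves.
- robot.sign_off(): hands the job in; it is judged then, once.
The state is a dict: "time": time; "qpos": joint angles; "joint_vel": joint speeds; "effort": joint torques, N m; "ee_pos": TCP position; "tool_rot": TCP orientation; "force": force on the tool from outside, world axes, zero at the start; "moment": the same for the moment, N m; "opening": finger opening in m; "grasp_force": force on a finger pad.
Only numpy, scipy, OpenCV 4.12 (cv2) and the standard library are available. Lean on these libraries where they do the work, as an engineer would, in place of code of your own. Each camera call takes 0.05 s, during which the arm holds its last target. There are 200 camera calls.

## Working session

There is one attempt and no reset: what is moved stays moved. The work goes in short steps, each a Python script; the robot and the scene stay as the last script left them, time stands still between calls to the robot, and variables do not carry over. Pictures are saved under pics/ and viewed, at most 14 in all, crops included, and the job is handed in when it is done.

```bash
ls; mkdir -p pics; python3 - <<'E'
from rig import robot
import cv2
for n in("scene","top"):
    cv2.imwrite(f"pics/{n}0.png",robot.grab_frame(n)[:,:,::-1]); print(n,robot.camera_info(n))
s=robot.get_state();print(s['time'],s['ee_pos'],s['tool_rot'],s['force'])
E
```

```text
pics
scene {'fx': 549.8833841064048, 'fy': 549.8833841064048, 'cx': 326.7043929285268, 'cy': 237.31412073189088, 'rvec': array([ 0.86599869,  2.60408403, -0.99863054]), 'tvec': array([ 0.43128946, -0.16145788,  1.58442409])}
top {'fx': 620.4311456197801, 'fy': 620.4311456197801, 'cx': 314.94078753358485, 'cy': 240.06278553121416, 'rvec': array([ 2.16131115, -2.20257538,  0.10384324]), 'tvec': array([-0.01373105,  0.53579486,  1.76622724])}
0.1 [0.14108001 0.60854825 0.22391536] [[-9.74166920e-01  2.25829092e-01 -1.80062434e-04]
 [ 2.25829154e-01  9.74166333e-01 -1.07207911e-03]
 [-6.66958914e-05 -1.08504735e-03 -9.99999409e-01]] [-0.1607851   0.38310397  0.28965357]
```

View pics/scene0.png

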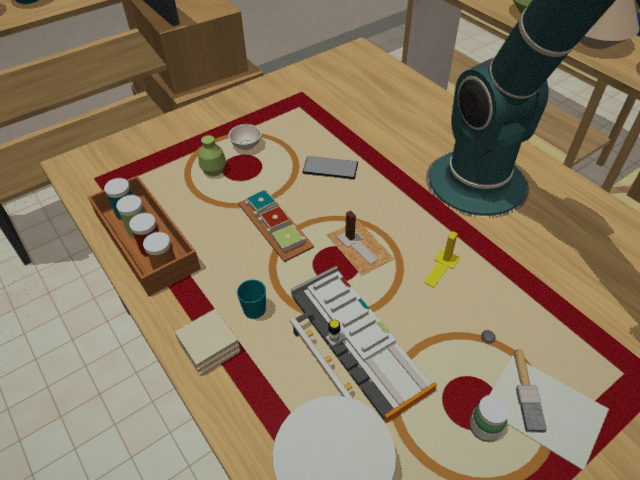

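View pics/top0.png

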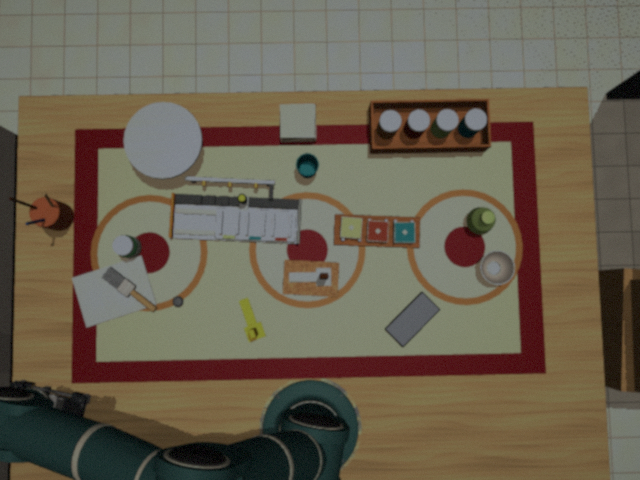

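The left of the top image is +y. In it, the slide is around (237,215), the rack at (377,230) with all three tiles (green 351, red 377, teal 404), and the mat at (311,277) with the brown-gripped lifter. The yellow look-alike lifter is at (252,325) and stays untouched. I'll enlarge these areas next.

```bash
cat > h.py <<'E'
from rig import robot
import cv2, numpy as np
from scipy.optimize import least_squares
CI={n:robot.camera_info(n) for n in("scene","top")}
def K(n):
    c=CI[n]; return np.array([[c['fx'],0,c['cx']],[0,c['fy'],c['cy']],[0,0,1.]])
def proj(n,P):
    return cv2.projectPoints(np.asarray(P,float).reshape(-1,1,3),CI[n]['rvec'],CI[n]['tvec'],K(n),None)[0][:,0]
def back(n,uv,z):
    R=cv2.Rodrigues(CI[n]['rvec'])[0]; C=-R.T@CI[n]['tvec'].ravel()
    d=(R.T@np.linalg.inv(K(n))@np.c_[np.atleast_2d(uv),np.ones(len(np.atleast_2d(uv)))].T).T
    return C+d*((z-C[2])/d[:,2])[:,None]
def avg(n,k=4): return np.mean([robot.grab_frame(n)[:,:,::-1].astype(float) for _ in range(k)],0)
def crop(im,x0,y0,x1,y1,s,f):
    cv2.imwrite(f,cv2.resize(np.uint8(np.clip(im[y0:y1,x0:x1]*1.3,0,255)),None,fx=s,fy=s,interpolation=cv2.INTER_CUBIC))
E
python3 - <<'E'
from h import *
t=avg("top");s=avg("scene");np.save("t.npy",t);np.save("s.npy",s)
crop(t,165,170,430,310,3,"pics/t1.png");crop(s,230,180,450,420,2.5,"pics/s1.png")
print(CI['top']['tvec'].shape, back("top",[[237,215],[377,230],[311,277]],0.03), proj("top",[0.141,.609,.224]))
E
```

```text
(3,) [[ 0.61142988  0.19922381  0.03      ]
 [ 0.56060543 -0.20300815  0.03      ]
 [ 0.42911842 -0.01048603  0.03      ]] [[ 65.23504099 395.23425719]]
```

View pics/t1.png

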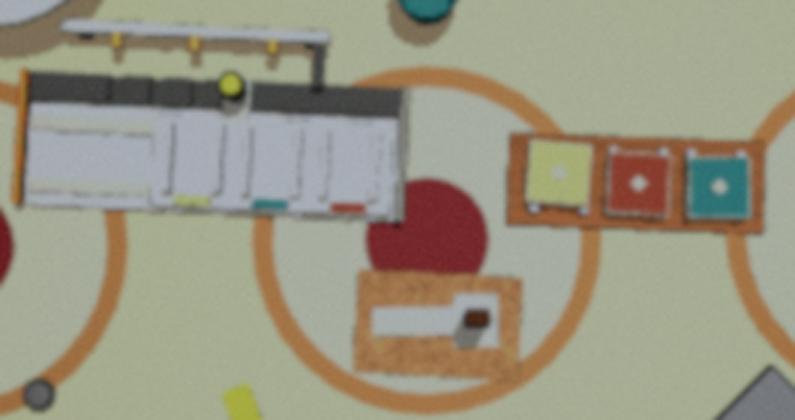

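View pics/s1.png

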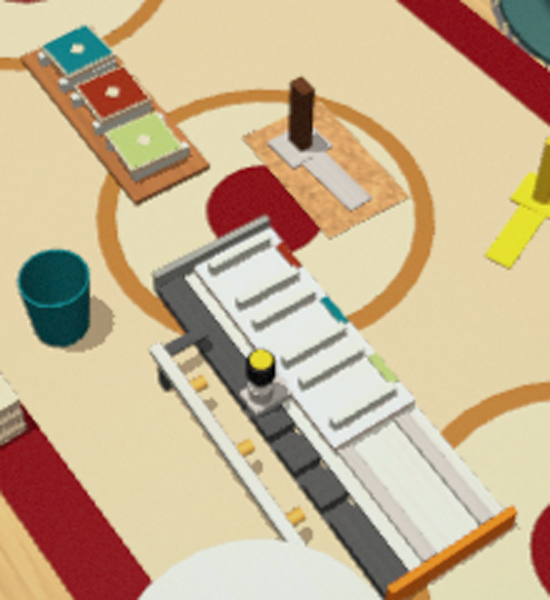

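The crops confirm the layout. In the top crop, the knob's yellow dot is at (231,85), the tabs are green (191,201), teal (269,204) and red (347,208), and the orange cap is at (20,137). The tiles are at (559,173), (639,183) and (719,187). The real lifter has a dark grip at (477,318) with its blade pointing left. Next I'll rectify both views and measure numerically.

```bash
cat >> h.py <<'E'
def rect(n,im,z,x0,x1,y0,y1,s):
    "metric view at height z, s px per mm; row0 = x1, col0 = y1 (as in top image)"
    W,H=int((y1-y0)*1000*s),int((x1-x0)*1000*s)
    w=np.array([[x1,y1,z],[x1,y0,z],[x0,y0,z],[x0,y1,z]])
    d=np.float32([[0,0],[W,0],[W,H],[0,H]])
    Hm=cv2.getPerspectiveTransform(np.float32(proj(n,w)),d)
    return cv2.warpPerspective(np.uint8(np.clip(im,0,255)),Hm,(W,H),flags=cv2.INTER_CUBIC)
def blob(n,im,z,box,lo,hi,s=2):
    "largest colour blob at height z -> x,y, sizes(mm), yaw mod 90deg"
    r=rect(n,im,z,*box,s); m=cv2.inRange(cv2.cvtColor(r,cv2.COLOR_BGR2HSV),np.array(lo),np.array(hi))
    m=cv2.morphologyEx(m,cv2.MORPH_CLOSE,np.ones((15,15)))
    m=cv2.morphologyEx(m,cv2.MORPH_OPEN,np.ones((5,5)))
    cs=cv2.findContours(m,cv2.RETR_EXTERNAL,cv2.CHAIN_APPROX_NONE)[0]
    if not cs: return None
    c=max(cs,key=cv2.contourArea); (u,v),(w,h),a=cv2.minAreaRect(c); M=cv2.moments(c)
    f=lambda u,v:(round(box[1]-(v+.5)/1000/s,4),round(box[3]-(u+.5)/1000/s,4))
    a=-np.radians(a); a=(a+np.pi/4)%(np.pi/2)-np.pi/4
    return f(u,v),f(M['m10']/M['m00'],M['m01']/M['m00']),(round(w/s,1),round(h/s,1)),round(a,3),round(cv2.contourArea(c)/s/s)
TB=(.48,.64,-.36,-.08)
HS={'green':([28,60,120],[45,255,255]),'teal':([80,80,60],[100,255,255]),'red':([0,130,80],[7,255,255])}
E
python3 - <<'E'
from h import *
im={'top':np.load('t.npy'),'scene':np.load('s.npy')}
for c in HS:
    for n in im: print(c,n,blob(n,im[n],.032,TB,*HS[c]))
    for n in im: print(' tab',n,blob(n,im[n],.027,(.5,.62,0,.34),*HS[c]))
for n in im:
    print('grip',n,blob(n,im[n],.095,(.3,.5,-.15,.15),[0,60,0],[20,255,90]))
    print('dot',n,blob(n,im[n],.082,(.6,.75,.1,.3),[20,120,120],[35,255,255]))
    print('mat',n,blob(n,im[n],.003,(.34,.5,-.12,.12),[8,90,80],[18,255,255]))
    print('blade',n,blob(n,im[n],.006,(.38,.48,-.08,.1),[0,0,140],[180,40,255]))
    for y in range(0,1): pass
r=rect('scene',im['scene'],.04,.5,.72,.0,.3,2.6);cv2.imwrite('pics/r1.png',r)
for uv in[(490,80),(400,120),(640,160)]:
  pass
for p in [(.56,-.13),(.56,-.2),(.56,-.28)]:
  for n in im:
    u,v=proj(n,[*p,.032])[0].astype(int); print(p,n,cv2.cvtColor(np.uint8(im[n][v-2:v+3,u-2:u+3]),cv2.COLOR_BGR2HSV)[::2,::2].reshape(-1,3).tolist()[:4])
E
```

```text
green top ((0.5699, -0.128), (0.57, -0.1281), (56.0, 56.1), np.float64(-0.1), 3002)
green scene ((0.5684, -0.1282), (0.5685, -0.128), (59.8, 58.3), np.float64(-0.105), 3313)
 tab top ((0.5497, 0.2243), (0.5499, 0.2245), (30.3, 6.7), np.float64(-0.081), 165)
 tab scene ((0.5484, 0.2244), (0.5483, 0.2237), (33.8, 10.3), np.float64(-0.057), 305)
teal top ((0.5528, -0.2807), (0.5528, -0.281), (54.0, 54.0), np.float64(0.0), 2798)
teal scene ((0.5517, -0.2812), (0.5516, -0.2815), (55.0, 55.0), np.float64(0.0), 2934)
 tab top ((0.5452, 0.1498), (0.545, 0.15), (30.1, 7.4), np.float64(-0.059), 182)
 tab scene ((0.5439, 0.1495), (0.5438, 0.1485), (33.6, 8.5), np.float64(-0.034), 237)
red top ((0.5581, -0.2041), (0.558, -0.2043), (53.2, 53.2), np.float64(-0.097), 2601)
red scene ((0.5563, -0.2043), (0.5565, -0.2042), (54.7, 54.9), np.float64(-0.075), 2823)
 tab top ((0.5239, 0.0081), (0.5246, 0.0093), (25.6, 16.3), np.float64(0.337), 143)
 tab scene ((0.5365, 0.074), (0.5374, 0.0718), (12.5, 31.5), np.float64(0.0), 251)
grip top ((0.4295, -0.0448), (0.4295, -0.0449), (13.5, 20.0), np.float64(0.
[... 328 characters left out ...]
(19.1, 18.4), np.float64(-0.785), 276)
mat scene ((0.4097, -0.0015), (0.4049, 0.0025), (243.0, 142.6), np.float64(-0.08), 17112)
blade scene ((0.4355, -0.0065), (0.4344, -0.0027), (37.5, 121.5), np.float64(0.0), 2902)
(0.56, -0.13) top [[37, 44, 133], [47, 17, 133], [36, 48, 134], [34, 76, 131]]
(0.56, -0.13) scene [[37, 105, 161], [37, 103, 161], [37, 104, 160], [36, 88, 163]]
(0.56, -0.2) top [[5, 168, 105], [5, 112, 109], [6, 83, 113], [5, 133, 109]]
(0.56, -0.2) scene [[5, 196, 126], [19, 65, 168], [14, 83, 160], [14, 90, 156]]
(0.56, -0.28) top [[91, 159, 90], [91, 154, 91], [91, 154, 91], [91, 158, 89]]
(0.56, -0.28) scene [[92, 219, 105], [91, 191, 107], [34, 35, 161], [91, 221, 105]]
```

View pics/r1.png

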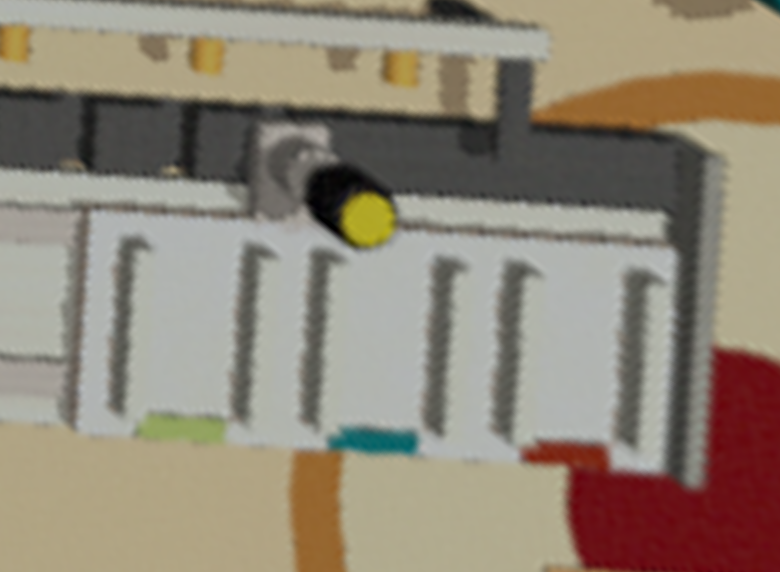

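The rectified view shows the dot at (368,218), the nest bars as dark stripes, and the tabs at green (182,427), teal (373,440) and red (566,455). The two cameras agree to within 2 mm. I'll refine yaw and centres from the saved frames and move above the knob.

```bash
cat >> h.py <<'E'
from scipy.optimize import minimize
def R2(a): return np.array([[np.cos(a),-np.sin(a)],[np.sin(a),np.cos(a)]])
def tool(a):
    "tool pointing down, closing direction = y axis of a frame with yaw a"
    c,s=np.cos(a),np.sin(a); return np.array([[-c,-s,0],[-s,c,0],[0,0,-1.]])
def fitsq(n,im,z,c0,a0,col,size=None):
    "soft square fit to the tile's colour"
    s=1; L=.05; box=(c0[0]-L,c0[0]+L,c0[1]-L,c0[1]+L)
    r=rect(n,im,z,*box,s); hsv=cv2.cvtColor(r,cv2.COLOR_BGR2HSV).astype(float)
    m=cv2.inRange(np.uint8(hsv),np.array(HS[col][0]),np.array(HS[col][1]))
    m=cv2.morphologyEx(m,cv2.MORPH_CLOSE,np.ones((9,9))); m=cv2.GaussianBlur(m/255.,(0,0),1)
    v,u=np.mgrid[:m.shape[0],:m.shape[1]]; X=box[1]*1e3-v-.5; Y=box[3]*1e3-u-.5
    def f(p):
        c,q=np.cos(p[2]/50),np.sin(p[2]/50); dx,dy=X-p[0],Y-p[1]
        a,b=c*dx+q*dy,-q*dx+c*dy; S=lambda t:1/(1+np.exp(-t*1.2))
        return ((S(p[3]-abs(a))*S(p[3]-abs(b))-m)**2).sum()
    p=min((minimize(f,[c0[0]*1e3,c0[1]*1e3,a*50,28],method='Nelder-Mead',options=dict(xatol=.02,fatol=.01,maxiter=800)) for a in(a0,a0-.05,a0+.05)),key=lambda r:r.fun)
    return [round(float(t),2) for t in(p.x[0],p.x[1])]+[round(float(p.x[2]/50),4),round(float(p.x[3]*2),1),round(p.fun)]
def fitbars(im,p0):
    "slide nest bars in scene view: +y faces dark; p=(x,y of teal nest, yaw)"
    S=6; x0,y0,x1,y1=270,250,450,400
    g=cv2.resize(cv2.GaussianBlur(im,(0,0),.5).mean(2)[y0:y1,x0:x1].astype(np.float32),None,fx=S,fy=S,interpolation=cv2.INTER_CUBIC)
    t=np.linspace(-31,31,25)
    def pts(p,d,z,ts):
        P=[]
        for k in(-75,0,75):
            for e in(28,-20):
                l=np.c_[ts,np.full(len(ts),k+e+d)]/1e3
                P.append(np.c_[l@R2(p[2]).T+p[:2],np.full(len(ts),z)])
        uv=proj('scene',np.vstack(P)); return ((uv-[x0,y0]+.5)*S-.5).astype(np.float32)
    def val(q): return cv2.remap(g,q[:,:1].copy(),q[:,1:].copy(),cv2.INTER_LINEAR).ravel()
    def f(q):
        p=[q[0]/1e3,q[1]/1e3,q[2]/50]
        ins=val(pts(p,0,.033,t)).mean()
        out=val(pts(p,-4,.04,t)).mean()+val(pts(p,5,.026,t)).mean()
        ends=val(pts(p,0,.035,np.array([-37.,-38,-39]))).mean()
        return 2*ins-out-.3*ends
    r=min((minimize(f,[p0[0]*1e3+d,p0[1]*1e3,(p0[2]+a)*50],method='Nelder-Mead') for d in(-3,0,3) for a in(-.02,.02)),key=lambda r:r.fun)
    return r.x[:2],r.x[2]/50,r.fun
E
python3 - <<'E'
from h import *
im={'top':np.load('t.npy'),'scene':np.load('s.npy')}
for c,p in dict(green=(.569,-.128),red=(.557,-.204),teal=(.552,-.281)).items():
    for n in im: print(c,n,fitsq(n,im[n],.032,p,-.05,c))
print('bars',fitbars(im['scene'],(.588,.1465,-.06)))
for n in im: print('redtab',n,blob(n,im[n],.027,(.53,.56,.05,.1),[0,100,60],[12,255,255]))
for n in im: print('rack',n,blob(n,im[n],.010,(.48,.66,-.38,-.04),[3,90,60],[14,200,160]))
robot.move_ptp([.5,.25,.3],tool(-.06)); robot.move_ptp([.653,.180,.2],tool(-.06))
s=robot.get_state();print(s['time'],s['ee_pos'],s['qpos'])
E
```

```text
green top [569.76, -127.9, -0.0927, 55.0, 140]
green scene [568.3, -127.77, -0.104, 57.9, 14]
red top [557.78, -204.64, -0.0901, 51.5, 239]
red scene [556.3, -204.61, -0.0911, 53.6, 167]
teal top [552.52, -281.07, -0.0021, 52.9, 150]
teal scene [551.5, -281.69, -0.0064, 54.6, 108]
bars (array([584.91782809, 147.3213318 ]), np.float64(-0.06472095539250836), np.float64(-223.92230224609375))
redtab top ((0.5398, 0.0748), (0.5397, 0.0747), (6.0, 28.0), np.float64(0.0), 150)
redtab scene ((0.5368, 0.074), (0.5372, 0.0722), (13.0, 33.5), np.float64(0.0), 312)
rack top ((0.5549, -0.205), (0.5603, -0.2048), (251.1, 106.2), np.float64(-0.039), 21863)
rack scene ((0.562, -0.2008), (0.5695, -0.167), (252.4, 92.1), np.float64(-0.053), 14737)
3.1583 [0.65239572 0.18146318 0.20071271] [-0.52996884  0.54701834  0.31106455  1.50273446 -0.17870723  1.1193859
  1.32867539]
```

```bash
cat >> h.py <<'E'
YAW=-.066; YD=np.array([-np.sin(YAW),np.cos(YAW),0])
def st(*k):
    s=robot.get_state(); print(round(s['time'],1),*[np.round(s[j],4) for j in('ee_pos','force','opening','grasp_force')]); return s
def index(k):
    k=np.array([*k,.073]); robot.gripper_to(.05)
    robot.move_ptp(k+[0,0,.07],tool(YAW)); robot.move_linear(k,.08); robot.pause(.3); st()
    robot.gripper_to(.0); st()
    p=robot.get_state()['ee_pos']
    robot.move_linear(p+[0,0,.016],.03); robot.pause(.3); st()
    robot.move_linear(p+[0,0,.016]+.040*YD,.04); robot.pause(.3); st()
    robot.move_linear(p+.040*YD,.03); robot.pause(.3); return st()
E
python3 - <<'E'
from h import *
robot.pause(.3); st(); index((.653,.1805))
t=avg('top',2);s=avg('scene',2);crop(s,230,240,450,420,3,'pics/s2.png')
E
```

```text
3.5 [0.6527 0.1809 0.201 ] [ 0.3033 -0.3492 -0.3839] 0.0939 0.0
6.0 [0.6531 0.1805 0.0733] [ 0.0666 -0.2588 -0.405 ] 0.0499 0.0
6.5 [0.653  0.1805 0.073 ] [-0.3602 -0.2019  0.5511] 0.026 30.0001
7.4 [0.6529 0.1805 0.0888] [ 2.1076 -0.4068 -9.7044] 0.0253 29.9978
8.9 [0.6556 0.2204 0.089 ] [  0.6924   2.1436 -10.4831] 0.0256 29.9979
9.9 [0.6556 0.2204 0.073 ] [-1.9047  0.8707 -3.8645] 0.0252 29.9993
```

View pics/s2.png

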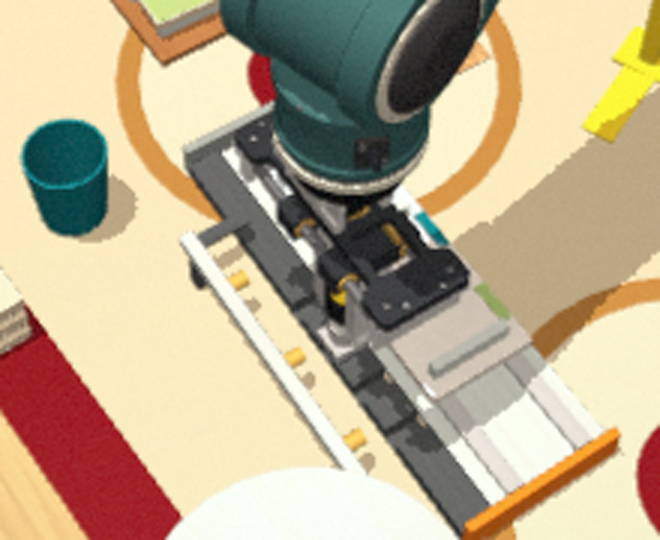

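The carriage moved with the gripper to loading, and the force returned to the 4 N preload at height 0. I'll release, back off, and check the pin and the lifter.

```bash
python3 - <<'E'
from h import *
robot.gripper_to(.05); p=robot.get_state()['ee_pos']
robot.move_linear(p+[0,0,.09],.12); robot.move_ptp([.40,.35,.3],tool(0)); 
t=avg('top',3);s=avg('scene',3);np.save('t.npy',t);np.save('s.npy',s);im=dict(top=t,scene=s)
for n in im:
    for z in(.082,.093): print('dot',z,n,blob(n,im[n],z,(.6,.75,.15,.3),[20,120,100],[35,255,255])[1])
    print('grip',n,blob(n,im[n],.095,(.38,.48,-.1,0.),[0,60,0],[20,255,70]))
print('bars',fitbars(s,(.588,.187,-.06)))
a=cv2.resize(rect('top',t,.006,.36,.47,-.1,.1,3.5),None,fx=1,fy=1);b=rect('scene',s,.006,.36,.47,-.1,.1,3.5)
a=rect('top',t,.006,.36,.47,-.1,.1,2.7);b=rect('scene',s,.006,.36,.47,-.1,.1,2.7)
cv2.imwrite('pics/l1.png',np.vstack([a*1.3,b]).clip(0,255));st()
E
```

```text
dot 0.082 top (0.6565, 0.2206)
dot 0.093 top (0.6547, 0.2191)
grip top ((0.4295, -0.0442), (0.4295, -0.0445), (13.5, 20.0), np.float64(0.0), 237)
dot 0.082 scene (0.6546, 0.2197)
dot 0.093 scene (0.6589, 0.2249)
grip scene ((0.4517, -0.018), (0.4521, -0.0199), (63.8, 25.0), np.float64(-0.729), 1050)
bars (array([587.51250841, 187.34309736]), np.float64(-0.06936418160045134), np.float64(-226.0938262939453))
13.1 [0.4004 0.3497 0.2996] [ 0.0559 -0.3509  0.3038] 0.0497 0.0[ WARN:0@14.166] global loadsave.cpp:1063 imwrite_ Unsupported depth image for selected encoder is fallbacked to CV_8U.
```

View pics/l1.png

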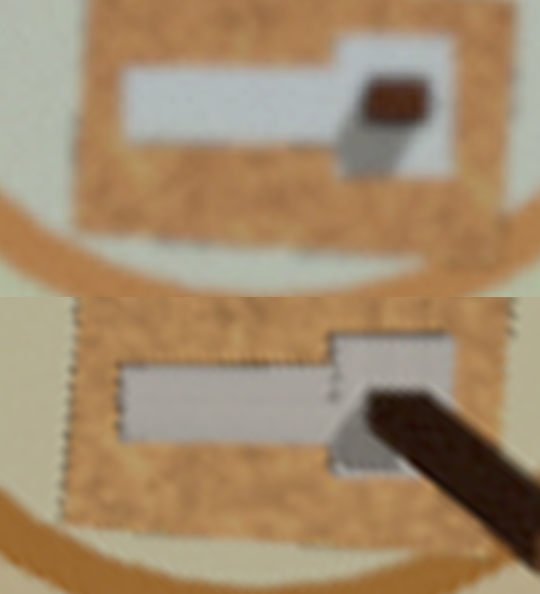

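The knob moved (2.7, 39.8) mm, i.e. exactly one notch, and the camera heights agree with the pin being home. In the image, the lifter's foot is centred at (395,106) and its blade tip is at (121,105). That puts its origin at (0.4303, -0.0453) with yaw of 90°. Now I'll grasp it.

```bash
cat >> h.py <<'E'
HG=.045   # TCP above lifter underside
def lt(o,L,z,back=0):
    "TCP position/orientation for lifter origin o (backed off along its x), yaw L, underside at z"
    return np.array([o[0]-back*np.cos(L),o[1]-back*np.sin(L),z+HG]),tool(L-np.pi/2)
E
python3 - <<'E'
from h import *
for n,o,L in[('teal',(.552,-.281),-.004),('green',(.569,-.128),-.097),('n_red',(.58,.11),-.067),('n_green',(.592,.26),-.067)]:
    for b in(.07,.145):
        for h in(0,np.pi):
            P,R=lt(o,L,.02,b); q=robot.ik(P,R@np.diag([-1,-1,1]) if h else R); print(n,b,h>0,None if q is None else np.round(q,2))
P,R=lt((.4303,-.0453),np.pi/2,.003)
print(np.round(robot.ik(P,R),2))
robot.move_ptp(P+[0,0,.15],R)
im=dict(top=robot.grab_frame('top')[:,:,::-1])
robot.gripper_to(.05); robot.move_linear(P,.1); robot.pause(.3); st()
robot.gripper_to(0); st(); robot.move_linear(P+[0,0,.1],.08); robot.pause(.4); st()
s=avg('scene',2); crop(s,290,150,450,290,4,'pics/g1.png')
E
```

```text
teal 0.07 False [-0.07  0.61  0.71  1.92 -0.55  0.81  0.93]
teal 0.07 True [-0.3   0.82  1.08  1.93 -0.89  0.97 -1.93]
teal 0.145 False [ 0.02  0.49  0.64  2.08 -0.44  0.71  0.94]
teal 0.145 True [-0.28  0.71  1.08  2.08 -0.84  0.88 -1.85]
green 0.07 False [-0.54  0.64  0.92  2.03 -0.71  0.82  0.71]
green 0.07 True [ 0.9   0.62 -0.91  1.99  0.66  0.85  2.66]
green 0.145 False [-0.5   0.46  0.83  2.21 -0.54  0.69  0.61]
green 0.145 True [ 0.96  0.5  -0.91  2.16  0.58  0.75  2.71]
n_red 0.07 False [-0.73  0.51  0.55  2.   -0.4   0.73  0.01]
n_red 0.07 True [ 0.43  0.64 -0.91  1.97  0.67  0.87  2.23]
n_red 0.145 False [-0.79  0.4   0.53  2.17 -0.33  0.65 -0.09]
n_red 0.145 True [ 0.42  0.52 -0.91  2.14  0.6   0.76  2.2 ]
n_green 0.07 False [-0.9   0.6   0.49  1.85 -0.38  0.79 -0.27]
n_green 0.07 True [-0.61  0.55  0.11  1.84 -0.08  0.76  2.62]
n_green 0.145 False [-0.98  0.49  0.46  2.   -0.33  0.72 -0.38]
n_green 0.145 True [-0.69  0.46  0.11  1.99 -0.08  0.7   2.54]
[-0.54  0.45  0.68  2.23 -0.49  0.62  2.06]
16.8 [ 0.4304 -0.0452  0.0481] [-0.6644  0.1377 -0.4494] 0.0499 0.0
17.3 [ 0.4303 -0.0453  0.048 ] [ 0.4296  0.1093 -0.5277] 0.0238 29.9981
19.1 [ 0.4302 -0.0453  0.1479] [ 0.0023 -0.1011 -2.0429] 0.0238 29.9978
```

View pics/g1.png

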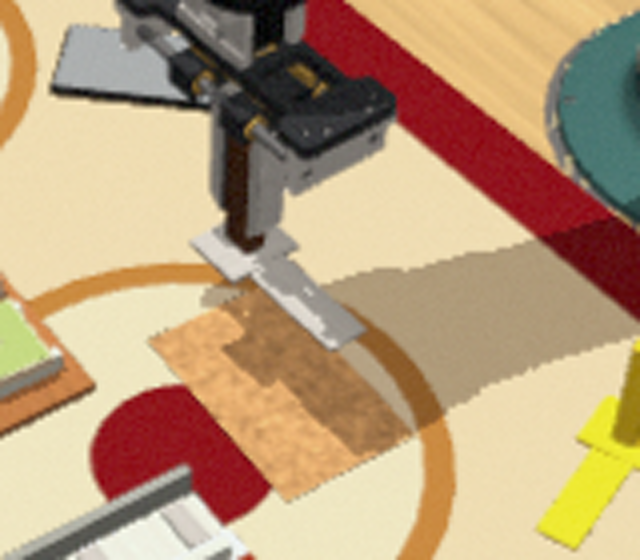

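The lifter is held upright and level (1.6 N weight). Now I'll pick up the first tile, green.

```bash
cat >> h.py <<'E'
TILE=dict(green=(.5690,-.1278,-.097),red=(.5570,-.2046,-.0905),teal=(.5520,-.2814,-.004))
NT=np.array([.5877,.1873]); NY=-.067
NEST={c:NT+R2(NY)@[0,k] for c,k in dict(green=.075,teal=0,red=-.075).items()}
def chk(hit,w):
    if hit: st(); raise SystemExit('contact '+w)
def pick(c):
    x,y,L=TILE[c]; o=(x,y)
    P,R=lt(o,L,.10,.15); robot.move_ptp(P,R)
    P,R=lt(o,L,.0145,.15); chk(robot.move_linear(P,.15,R,threshold=12),'down')
    P,R=lt(o,L,.0145,.07); chk(robot.move_linear(P,.06,threshold=8),'in'); robot.pause(.2); st()
    P,R=lt(o,L,.032,.07); robot.move_linear(P,.025); robot.pause(.1)
    P,R=lt(o,L,.10,.07); robot.move_linear(P,.08); robot.pause(.2); st()
def place(c,d=(0,0)):
    o=NEST[c]+R2(NY)@np.array(d); x,y,L=TILE[c]
    P,R=lt((x,y),L,.10,.16); robot.move_linear(P,.1)
    P,R=lt(o,NY,.10,.16); robot.move_linear(P,.13,R); robot.pause(.2)
    P,R=lt(o,NY,.05,.07); robot.move_linear(P,.09); robot.pause(.2)
    P,R=lt(o,NY,.0415,.07); robot.move_linear(P,.04)
    P,R=lt(o,NY,.0325,.07); robot.move_linear(P,.015); robot.pause(.3); st()
    P,R=lt(o,NY,.0325,.16); robot.move_linear(P,.06)
    P,R=lt(o,NY,.10,.16); robot.move_linear(P,.15); st()
E
python3 - <<'E'
from h import *
pick('green')
s=avg('scene',2); crop(s,200,130,400,290,4,'pics/p1.png')
E
```

```text
22.9 [ 0.4993 -0.121   0.0596] [-0.4421 -0.0083 -1.1258] 0.0237 29.9978
25.0 [ 0.4992 -0.121   0.1447] [ 0.8967  0.0109 -2.707 ] 0.0237 29.9977
```

View pics/p1.png

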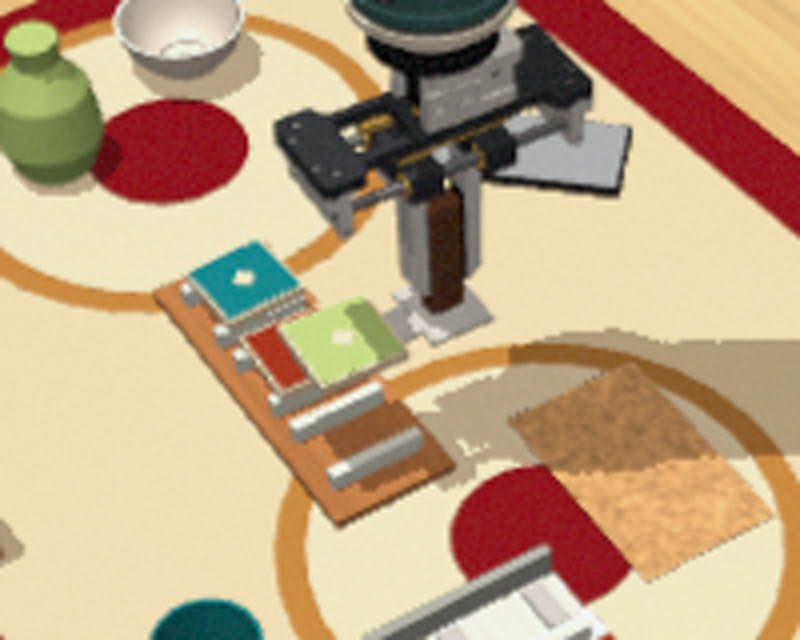

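The green tile rides level and central on the blade at (340,340). I'll place it and check the fit.

```bash
python3 - <<'E'
from h import *
place('green')
t=avg('top',3);s=avg('scene',3);im=dict(top=t,scene=s)
print(NEST['green'])
for n in im: print(n,fitsq(n,im[n],.048,NEST['green'],NY,'green'))
r=rect('scene',s,.04,.5,.68,.05,.35,2.6);cv2.imwrite('pics/q1.png',r)
E
```

```text
32.4 [0.5229 0.2668 0.0776] [-0.0277 -0.6091 -1.3929] 0.024 29.9978
34.6 [0.4327 0.273  0.1445] [ 0.2749 -0.7277 -1.8203] 0.0236 29.9978
[0.59272124 0.26213173]
top [592.71, 261.87, -0.0761, 54.6, 386]
scene [590.74, 262.53, -0.0301, 58.2, 207]
```

View pics/q1.png

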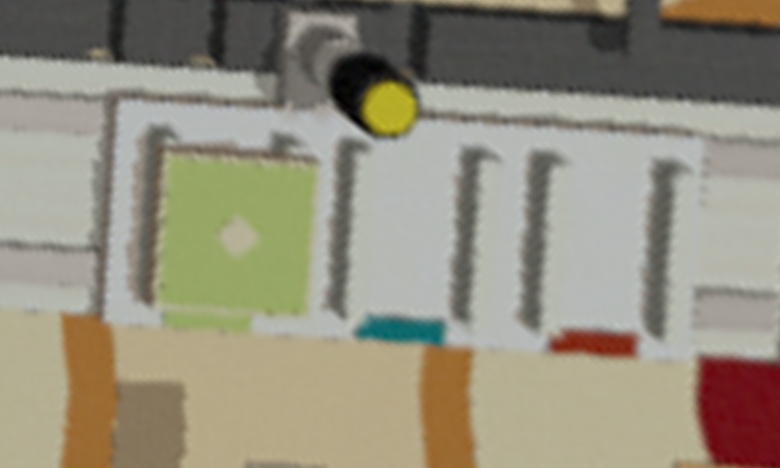

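The green tile sits square between its bars, with its diamond at (238,237), and the fit is within about 1 mm of the nest. Next are teal and red.

```bash
python3 - <<'E'
from h import *
im=dict(top=avg('top',2),scene=avg('scene',2))
for c in('teal','red'):
    for n in im: print(c,n,fitsq(n,im[n],.032,TILE[c][:2],TILE[c][2],c))
pick('teal'); place('teal')
t=avg('top',3);s=avg('scene',3);im=dict(top=t,scene=s)
print(NEST['teal'])
for n in im: print(n,fitsq(n,im[n],.048,NEST['teal'],NY,'teal'))
cv2.imwrite('pics/q2.png',rect('scene',s,.04,.5,.68,.05,.35,2.6))
E
```

```text
teal top [552.54, -281.1, -0.0043, 52.8, 148]
teal scene [551.5, -281.66, -0.0028, 54.3, 110]
red top [557.87, -204.29, -0.0902, 51.3, 242]
red scene [556.2, -204.13, -0.0836, 53.3, 156]
39.5 [ 0.4819 -0.2812  0.0596] [ 0.1302 -0.9111 -1.6158] 0.0237 29.9977
41.7 [ 0.4819 -0.2811  0.1447] [ 1.0086 -0.1209 -2.5701] 0.0239 29.9978
49.7 [0.5179 0.192  0.0775] [ 0.2058 -1.1665 -1.7153] 0.0236 29.9978
51.9 [0.4277 0.1982 0.1444] [ 0.372   0.6081 -1.6214] 0.0241 29.9979
[0.5877 0.1873]
top [588.58, 186.46, -0.0767, 53.1, 370]
scene [585.73, 186.81, -0.0312, 56.4, 279]
```

View pics/q2.png

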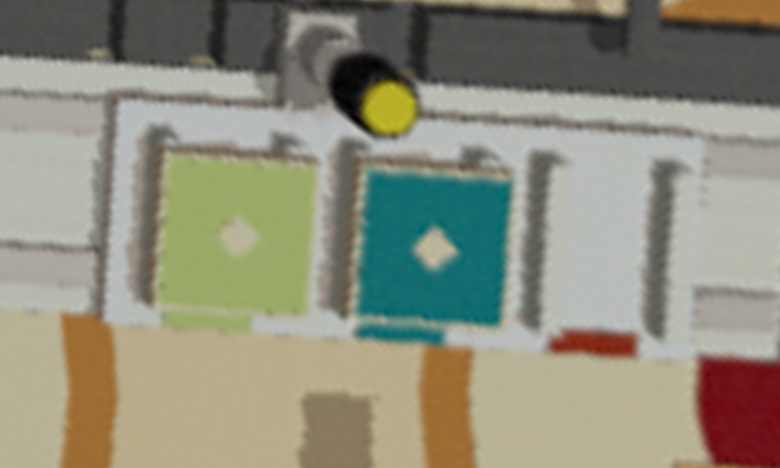

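The teal tile is square and centred too, with its diamond at (435,249). Next is red, and then the lifter goes back on the mat.

```bash
python3 - <<'E'
from h import *
pick('red'); place('red')
P,R=lt((.4303,-.0453),np.pi/2,.10); robot.move_ptp(P,R); robot.pause(.3)
P,R=lt((.4303,-.0453),np.pi/2,.0085); robot.move_linear(P,.08)
P,R=lt((.4303,-.0453),np.pi/2,.0015); print(robot.move_linear(P,.01,threshold=1.5)); st()
robot.gripper_to(.05); robot.pause(.3)
p=robot.get_state()['ee_pos']; robot.move_linear(p+[0,0,.12],.1); robot.move_ptp([.42,.35,.3],tool(0)); st()
t=avg('top',3);s=avg('scene',3);im=dict(top=t,scene=s)
for n in im:
    print(n,fitsq(n,im[n],.048,NEST['red'],NY,'red'))
    print('dot',n,blob(n,im[n],.082,(.6,.75,.15,.3),[20,120,100],[35,255,255])[1])
cv2.imwrite('pics/q3.png',rect('scene',s,.04,.36,.68,-.1,.32,1.8))
E
```

```text
56.1 [ 0.4872 -0.1982  0.0595] [-0.0018  0.0458 -1.4062] 0.0236 29.9978
58.2 [ 0.4871 -0.1983  0.1447] [-0.2113 -0.1094 -2.1291] 0.0237 29.9977
65.0 [0.5129 0.1171 0.0775] [ 0.367  -0.0712 -1.4962] 0.024 29.9978
67.2 [0.4228 0.1235 0.1445] [-0.5941 -1.1581 -2.4459] 0.0239 29.9978
True
71.0 [ 0.4303 -0.0452  0.048 ] [-0.4491  0.5568  7.3242] 0.0236 29.9997
74.8 [0.4206 0.3487 0.2997] [ 0.3024 -0.6658 -0.1467] 0.0498 0.0
top [583.39, 112.52, -0.0679, 50.3, 314]
dot top (0.6565, 0.2205)
scene [580.81, 112.59, -0.0222, 55.0, 295]
dot scene (0.6546, 0.2197)
```

View pics/q3.png

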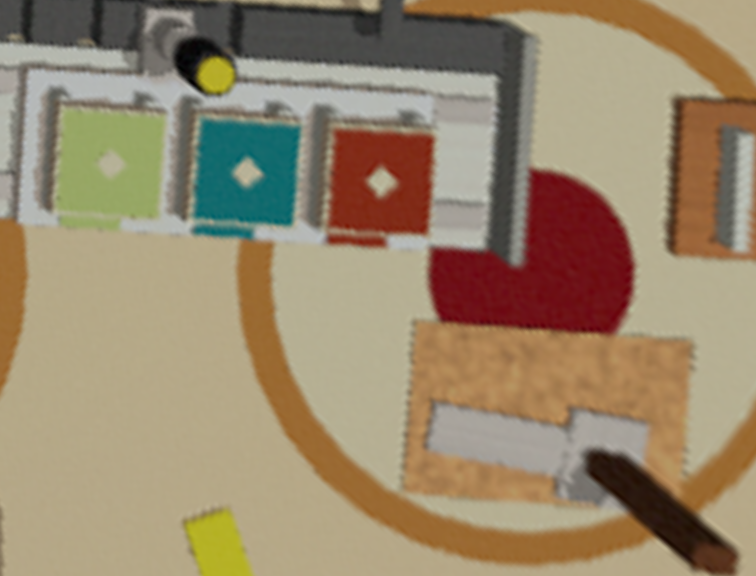

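All three tiles are square in their nests, with diamonds at (112,163), (247,173) and (381,182). The lifter stands on the mat. It has been knocked and slightly turned, with its foot at about (603,455), but it is still upright and its origin is well within the limits. Now I'll index once more.

```bash
python3 - <<'E'
from h import *
index((.6557,.2204))
robot.gripper_to(.05); p=robot.get_state()['ee_pos']
robot.move_linear(p+[0,0,.1],.12); robot.move_ptp([.25,.5,.3],tool(0)); st()
t=avg('top',3);s=avg('scene',3);im=dict(top=t,scene=s)
for n in im:
    print('dot',n,blob(n,im[n],.082,(.6,.75,.15,.32),[20,120,100],[35,255,255])[1])
    for c in NEST: o=NEST[c]+.04*YD[:2]; print(c,n,np.round(o,4),fitsq(n,im[n],.048,o,NY,c))
cv2.imwrite('pics/f1.png',rect('scene',s,.01,.34,.68,-.12,.36,1.6)); cv2.imwrite('pics/f2.png',t)
E
```

```text
77.8 [0.6558 0.2205 0.0732] [ 0.2984  0.1528 -0.215 ] 0.0499 0.0
78.3 [0.6557 0.2204 0.073 ] [-0.3335 -0.4824  0.8245] 0.0255 30.0
79.3 [0.6556 0.2204 0.0889] [  1.3268   1.0523 -10.4699] 0.0255 29.9978
80.8 [0.6583 0.2604 0.089 ] [  0.5005   1.81   -10.5366] 0.0256 29.9979
81.7 [0.6584 0.2604 0.0731] [-1.7544  0.6379 -4.6401] 0.0251 29.9991
85.1 [0.2508 0.4997 0.2999] [-0.4663  0.5487  0.3583] 0.05 0.0
dot top (0.6592, 0.2605)
green top [0.5954 0.302 ] [595.3, 301.96, -0.0741, 54.8, 369]
teal top [0.5903 0.2272] [591.19, 226.46, -0.0724, 53.1, 410]
red top [0.5853 0.1524] [586.08, 152.3, -0.0721, 50.4, 293]
dot scene (0.6572, 0.2597)
green scene [0.5954 0.302 ] [593.61, 302.37, -0.0384, 57.9, 201]
teal scene [0.5903 0.2272] [588.6, 226.7, -0.0349, 56.7, 275]
red scene [0.5853 0.1524] [583.54, 152.38, -0.0193, 55.1, 285][ WARN:0@24.338] global loadsave.cpp:1063 imwrite_ Unsupported depth image for selected encoder is fallbacked to CV_8U.
```

View pics/f1.png

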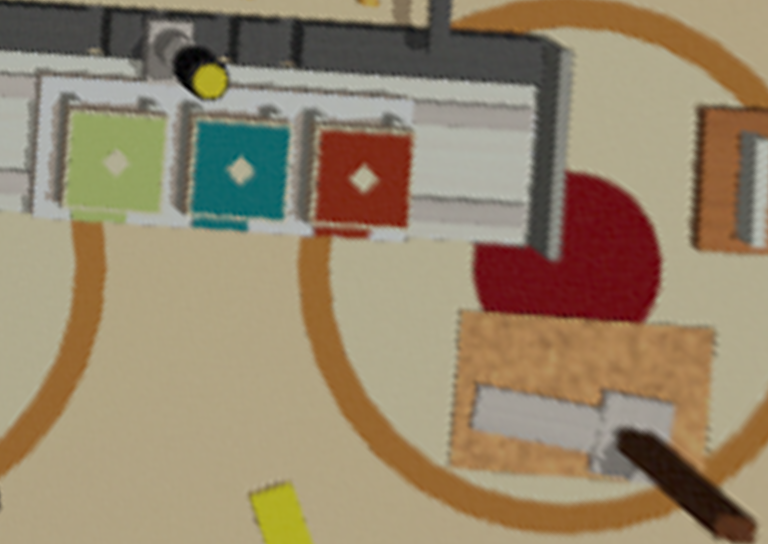

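View pics/f2.png

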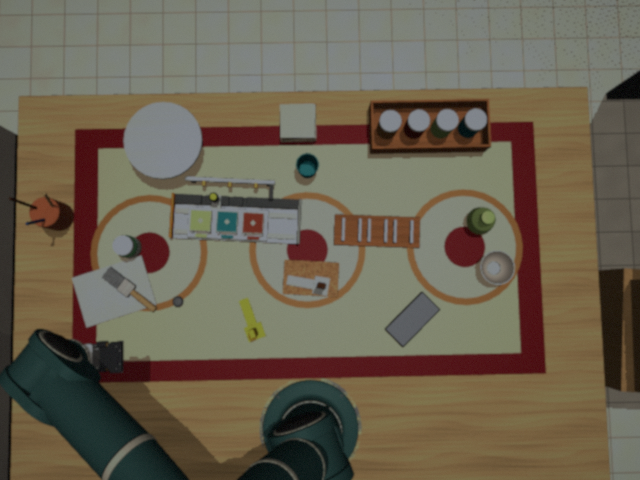

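The dot moved another (2.6, 40.0) mm with the pin height unchanged. The tiles are in their nests, the lifter stands on the mat about 33 mm and 25 mm from its centre, and everything else is where it was. I'll hand it in.

```bash
python3 -c "
from h import *
print(robot.sign_off())"
```

```text
the job is handed in; nothing more can be done
None
```

The job is handed in at about 85 s: the carriage was indexed one notch, all three tiles went square into their colour nests, the lifter stands on its mat (knocked slightly askew after I set it down, within limits), and the loaded carriage was indexed one more notch with the pin home.

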